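# Take the red-capped jar out of the sliding-door case

## Robot

A 7-joint arm with a two-finger parallel gripper is mounted at the origin on a cart in front of the work surface, level with it; the furniture and walls round the work are solid. World frame = base frame: x ahead of the robot, y to its left, z up, the work surface at z = 0. Lengths are in m, angles in rad, forces in N, time in s.
With the tool pointing down it reaches from about 0.375 to 0.925 m from the base axis. Payload 3.1 kg.
Tool frame: the origin (TCP) lies between the finger pads; the fingertips stand 25 mm ahead of it and the grasp point (between the pads) lies 6 mm ahead of it; z points along the fingers, y is the line along which they close (so a half turn about z gives the same grasp; the last joint's range is limited). The gripper opens to 85 mm and grips with 20 to 120 N. Pads are 22 mm wide; open, the fingers measure 114 mm over their backs; the gripper's body (76 mm by 85 mm) begins 54 mm behind the grasp point. The pads swing forward as they close: fully open they stand 13 mm farther back than shut.
Start: joints at [-1.21, 0.383, 0.044, 1.598, -0.018, 1.161, -0.05], TCP at [0.288, 0.583, 0.218] pointing down, gripper open.
Joint ranges: [-2.61, 2.61], [-0.41, 2.15], [-1.48, 1.57], [0, 2.5], [-1.57, 4.71], [0.05, 1.97], [-2.85, 2.85]. Speed limits (rad/s): [2.79, 2.79, 3.14, 3.14, 3.14, 3.14, 3.14].

## Interface

Orientations are given as a 3x3 rotation matrix whose columns are the frame's x, y, z axes.
In Python, from cell import get_obs, grab_frame, camera_params, workorder gives the robot as it stands.
- The arm moves only by the tool step_arm, never from a script. Its argument "series" is a list of rows, each a list of 7 numbers: the opening in per cent of the stroke, from 0 (shut) to 100 (fully open), then the shift along the world's x, y, z in m, then the turn, a rotation vector about the world's x, y, z in rad. A call has 1 to 20 rows; each row is the pose to reach, as a shift and turn from the pose commanded when the call began; what a row does not reach only later rows make up. A row lasts 1/12 s, in which the tool goes at most 41.7 mm and 7.16 degrees, less where a joint would pass 70% of its speed; a pose out of reach is approached as far as the arm can. A call with a gripper value outside its range is refused whole. The fingers move at their own pace and stop on an object; "newtons" is the grip in N (left out, the last holds). Time passes only in rows, so rows that repeat a pose let the fingers close. It gives the time, the measured TCP pose, the force, the opening and the grip force at its end, in the units of the state.
- get_obs(): the state, without advancing time (a new reading comes with each control period).
- grab_frame(name): name is "scene" or "side" or "wrist"; returns the picture (480x640x3 uint8, red, green, blue); there is no depth.
- camera_params(name): a dict with "mtx" (3x3 intrinsics, pixels), "T" (4x4, takes a point from camera to world coordinates); the wrist camera has in their place "T_tool_cam" (4x4, takes a point from camera to tool coordinates, whose origin is the TCP and whose axes are the flange's). Camera axes: x right, y down, z forward; pixel columns grow to the right and rows downward; lengths in m; the calibration is good to about 2 mm. A picture is of the moment at which its call begins: read the wrist's pose just before it. camera_params takes no time and is no camera call.
- workorder.close_job(): hands the job in; it is judged then, once.
The state is a dict: "t": time; "joint_pos": joint angles; "qvel": joint speeds; "joint_torque": joint torques, N m; "tcp_pos": TCP position; "tcp_rot": TCP orientation; "ft_force": force on the tool from outside, world axes, zero at the start; "moment": the same for the moment, N m; "grip_width": finger opening in m; "gripper_force": force on a finger pad.
Only numpy, scipy, OpenCV 4.12 (cv2) and the standard library are available. Lean on these libraries where they do the work, as an engineer would, in place of code of your own. Each camera call takes 0.05 s, during which the arm holds its last target. There are 200 camera calls.

## Task

The low case on the bench is closed on top by two clear doors that run past each other on a double track. Inside stand a white jar with a red cap and a small white pot: slide the door that covers the jar past its neighbour, lift the jar out and set it down gently, upright, on the steel tray. Then slide the door fully shut again, leaving both doors shut, the pot standing in its own bay, and the other things undisturbed.

Things in the scene. Friction and masses are not known exactly. Their poses are not given: they have to be found in the camera images.
- case: Low white case, aluminium rails, fixed; 180 (x) x 376 (y) x 112 mm (z). Origin: centre of underside; x to its far side, y to its left end, z up. Inner floor (dark mat) 6 mm up; divider at y = 0 (5 mm thick, top 86 mm up) between left bay (y > 0) and right bay (y < 0), each 177 mm (y) x 156 mm (x), end walls at y = +/-180 mm. Rails along front and back 12 mm wide, 112 mm high. No lid besides the two doors.
- left_door (a joint): Left clear door (aluminium edge, blue handle) over the left bay, upper track, pane 101 to 106 mm above the bench. 0 = shut; grows to its stop at 0.118 m as it slides towards the case's -y, over the right door, which frees case y = 62 to 180 mm. Stays where it is left; friction 1.5 N plus 4 N per m/s; no latch or spring. Starts shut.
- right_door (a joint): Right clear door (aluminium edge, orange handle) over the right bay, lower track, pane 92 to 97 mm above the bench. 0 = shut; grows to its stop at 0.118 m as it slides towards the case's +y, under the left door, which frees case y = -180 to -62 mm. Stays where it is left; friction as the left door. Starts shut.
- left_door_handle (a point): Grip point on the left door's blue bow handle, 135 mm above the bench; at case x = 0, y = +147 mm with the door shut. Bar 64 mm long (case x), 12 mm thick (case y), 18 mm high, top 149 mm above the bench, open below down to the pane, on two 12 mm posts at case x = +/-26 mm. Axes as the case's.
- right_door_handle (a point): Point to grip on the right door's orange bow handle, 135 mm above the bench; at case y = -147 mm, x = 0, with the door shut. Same bar as on the left door, top 149 mm above the bench. Axes as the case's.
- jar: White jar with red cap (fixed on), 78 mm high; body 44 mm across up to 67 mm height, cap 38 mm across; 63 to 126 g. Origin: centre of its underside; z up. Stands on the floor of one bay, left or right, at case x = 0, y = +120 or -120 mm (within 10 mm), under that bay's door.
- pot: Small white pot with white lid, 40 mm across, 42 mm high; origin: centre of its underside. Stands in the other bay and stays there.
- tray: Empty steel tray fixed on the bench to the right of the case, 121 (its x) x 225 (its y) x 15 mm high at the rim. Origin: centre of its underside; the flat inner floor lies 1 mm above it; the jar belongs on that floor.
- rinse_bottle: Amber bottle with white cap, 55 mm across, 105 mm high, standing behind the work to the right; origin: centre of its underside. Bystander.
- beaker: Clear 100 ml beaker, 54 mm across, 70 mm high, beside the amber bottle; origin: centre of its underside. Bystander.

How it is judged:
On the way, in this order (a step that is already met when the one before it is completed fails the run):
1. the door over the jar is slid open, by more than 90 mm, with the jar still in its bay (((y of jar in the frame of case above 0.05 m and z of jar in the frame of case below 0.03 m and value of joint left_door above 0.09 m) or (y of jar in the frame of case below -0.05 m and z of jar in the frame of case below 0.03 m and value of joint right_door above 0.09 m))), for 0.1 s.
2. the jar stands upright on the tray floor, let go (x of jar in the frame of tray between -0.035 and 0.035 m and y of jar in the frame of tray between -0.085 and 0.085 m and z of jar in the frame of tray between -0.004 and 0.012 m and angle between jar's own z axis and vertical below 0.12 rad and linear speed of jar below 0.05 m/s and contact force between the fingers and jar below 0.1 N), for 0.2 s.
At the end, for the whole second after the job is handed in: The jar stands released and at rest on the tray floor, upright within 7 degrees, its centre within 35 mm (tray x) and 85 mm (tray y) of the tray's; both doors are shut to 6 mm; pot (in its bay), amber bottle and beaker stand upright within 30 mm of their starts (x of jar in the frame of tray between -0.035 and 0.035 m and y of jar in the frame of tray between -0.085 and 0.085 m and z of jar in the frame of tray between -0.004 and 0.012 m and angle between each of jar, pot, rinse_bottle, beaker's own z axis and vertical below 0.12 rad and value of joint each of left_door, right_door below 0.006 m and linear speed of jar below 0.02 m/s and contact force between the fingers and jar below 0.1 N and distance of each of pot, rinse_bottle, beaker from where it was at the start of the episode below 0.03 m and z of pot in the frame of case below 0.03 m); the robot touches nothing.
It fails at once if the jar is tipped by more than 35 degrees (angle between jar's own z axis and vertical above 0.6 rad).
It fails at once if the jar is dropped: moves faster than 0.6 m/s while not held by the fingers (linear speed of jar above 0.6 m/s and contact force between the fingers and jar below 0.1 N).
It fails at once if the pot is moved by more than 30 mm (distance of pot from where it was at the start of the episode above 0.03 m).
It fails at once if the amber bottle or the beaker is moved by more than 30 mm (distance of any of rinse_bottle, beaker from where it was at the start of the episode above 0.03 m).
It also fails if it takes over 70 s, if anything falls off the work surface, if the arm or the gripper's body presses on something with over 40 N, if the wrist force passes 120 N, or if a joint passes its speed limit or range.

## Working session

There is one attempt and no reset: what is moved stays moved. The work goes in short steps, Python scripts to look and compute and a tool call to move; the robot and the scene stay as the last step left them, time stands still between calls to the robot, and variables do not carry over. Pictures are saved under pics/ and viewed, at most 10 in all, crops included, and the job is handed in when it is done.

Besides the shell and the picture viewer there is one more tool, called after "Request:" as name([rows], argument=value, ...), one row to a line, values as JSON. step_arm: Moves the arm, as the interface text tells. Its arguments: {"type":"object","properties":{"series":{"type":"array","items":{"type":"array","items":{"type":"number"}}},"newtons":{"type":"number"}},"required":["series"]}

```bash
mkdir -p pics; cat > h.py <<'E'
import numpy as np, cv2
from cell import get_obs, grab_frame, camera_params, workorder
def snap(n,f):
    im=grab_frame(n); cv2.imwrite(f'pics/{f}.png',im[:,:,::-1]); return im
def ray(cam,uv,z,T=None):
    p=camera_params(cam); T=np.array(p['T']) if T is None else T
    d=T[:3,:3]@np.linalg.solve(np.array(p['mtx']),[uv[0],uv[1],1.]); o=T[:3,3]
    return o+d*(z-o[2])/d[2]
def wristT():
    o=get_obs(); M=np.eye(4); M[:3,:3]=o['tcp_rot']; M[:3,3]=o['tcp_pos']
    return M@np.array(camera_params('wrist')['T_tool_cam'])
E
python3 - <<'E'
from h import *
np.set_printoptions(precision=3,suppress=True)
o=get_obs();print(o)
for n in ('scene','side'): snap(n,n+'1'); print(n,camera_params(n))
print(camera_params('wrist'))
E
```

```text
{'t': 0.0, 'joint_pos': array([-1.21 ,  0.384,  0.044,  1.6  , -0.018,  1.161, -0.05 ]), 'qvel': array([-0.001, -0.   ,  0.001,  0.   , -0.001,  0.002,  0.001]), 'joint_torque': array([ -0.   , -43.347,   1.024, -24.951,   0.01 ,   0.012,  -0.   ]), 'tcp_pos': array([0.287, 0.582, 0.216]), 'tcp_rot': array([[-0.897,  0.443, -0.001],
       [ 0.443,  0.897, -0.002],
       [-0.   , -0.003, -1.   ]]), 'ft_force': array([-0.115, -0.379, -0.126]), 'moment': array([ 0.046,  0.009, -0.023]), 'gripper_force': 0.0, 'grip_width': 0.08536173608422645}
scene {'mtx': array([[460.986,   0.   , 320.881],
       [  0.   , 460.986, 236.916],
       [  0.   ,   0.   ,   1.   ]]), 'T': array([[ 0.547, -0.557,  0.625, -0.109],
       [-0.837, -0.373,  0.4  , -0.52 ],
       [ 0.01 , -0.742, -0.67 ,  0.84 ],
       [ 0.   ,  0.   ,  0.   ,  1.   ]])}
side {'mtx': array([[458.11 ,   0.   , 315.055],
       [  0.   , 458.11 , 228.579],
       [  0.   ,   0.   ,   1.   ]]), 'T': array([[-0.957, -0.152,  0.248,  0.372],
       [-0.291,  0.48 , -0.828,  0.677],
       [ 0.007, -0.864, -0.503,  0.565],
       [ 0.   ,  0.   ,  0.   ,  1.   ]])}
{'mtx': array([[412.152,   0.   , 318.619],
       [  0.   , 412.152, 242.842],
       [  0.   ,   0.   ,   1.   ]]), 'T_tool_cam': array([[-0.   , -0.961, -0.278,  0.07 ],
       [ 1.   , -0.001,  0.001,  0.001],
       [-0.001, -0.278,  0.961, -0.157],
       [ 0.   ,  0.   ,  0.   ,  1.   ]])}
```

View pics/scene1.png

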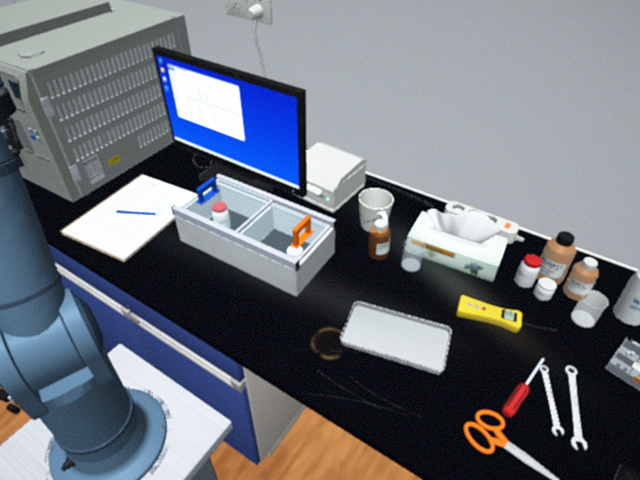

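View pics/side1.png

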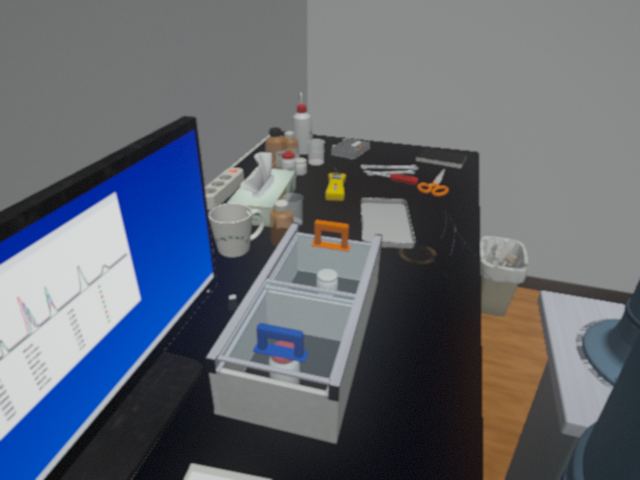

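The jar is in the left bay: in the scene view its cap is at (219,207), with the blue handle at (207,187) and the orange one at (301,230). The tray corners are near (353,303), (452,322), (440,372) and (342,342).

```bash
python3 - <<'E'
from h import *
np.set_printoptions(precision=3,suppress=True)
S={n:cv2.cvtColor(cv2.imread(f'pics/{n}1.png'),cv2.COLOR_BGR2HSV) for n in('scene','side')}
W={'blue':((105,120,60),(125,255,255),{'scene':(190,170,225,205),'side':(250,318,312,365)}),
'orange':((5,150,90),(18,255,255),{'scene':(285,208,318,262),'side':(308,212,355,255)}),
'cap':((170,90,80),(180,255,255),{'scene':(208,198,232,214),'side':(268,338,305,356)})}
for k,(lo,hi,b) in W.items():
  for n in S:
    x0,y0,x1,y1=b[n]; m=cv2.inRange(S[n][y0:y1,x0:x1],lo,hi)
    ys,xs=np.nonzero(m); 
    if len(xs)==0: print(k,n,'none');continue
    print(k,n,len(xs),xs.min()+x0,xs.max()+x0,ys.min()+y0,ys.max()+y0,'c',xs.mean()+x0,ys.mean()+y0, 'z.135',ray(n,(xs.mean()+x0,ys.mean()+y0),.128 if k!='cap' else .08)[:2])
# tray corners (rim)
print('tray',[ray('scene',p,.012)[:2] for p in ((353,303),(452,322),(440,372),(342,342))])
print('trayside',[ray('side',p,.012)[:2] for p in ((362,200),(407,199),(415,246),(364,239))])
print('case top',[ray('scene',p,.112)[:2] for p in ((174,208),(217,177),(335,222),(298,262))])
E
python3 - <<'E'
import cv2
a=cv2.imread('pics/scene1.png')[165:300,165:345]; b=cv2.imread('pics/side1.png')[205:440,205:395]
import numpy as np
a=cv2.resize(a,(400,300),interpolation=2); b=cv2.resize(b,(400,495),interpolation=2)
o=np.zeros((495,800,3),np.uint8); o[:300,:400]=a;o[:,400:]=b; cv2.imwrite('pics/c1.png',o)
E
```

```text
blue scene 343 196 219 176 204 c 206.55393586005832 189.82798833819243 z.135 [0.544 0.25 ]
blue side 1245 254 308 323 361 c 280.12048192771084 342.20883534136544 z.135 [0.544 0.259]
orange scene 342 291 312 216 247 c 301.2076023391813 232.17251461988303 z.135 [ 0.544 -0.048]
orange side 665 312 349 219 250 c 331.09022556390977 233.1624060150376 z.135 [ 0.554 -0.034]
cap scene 108 212 225 202 211 c 218.96296296296296 206.50925925925927 z.135 [0.551 0.223]
cap side 55 276 293 341 346 c 284.94545454545454 343.3636363636364 z.135 [0.555 0.214]
tray [array([ 0.514, -0.213]), array([ 0.59 , -0.424]), array([ 0.456, -0.451]), array([ 0.408, -0.247])]
trayside [array([ 0.568, -0.416]), array([ 0.453, -0.459]), array([ 0.407, -0.225]), array([ 0.522, -0.22 ])]
case top [array([0.456, 0.281]), array([0.618, 0.285]), array([ 0.636, -0.085]), array([ 0.473, -0.089])]
```

View pics/c1.png

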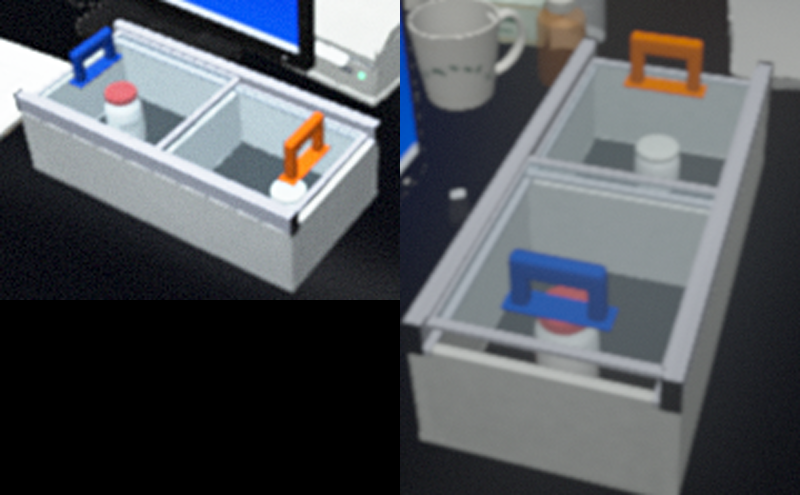

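The crop shows the jar in the left bay (cap at scene (219,207)) and the pot under the orange handle. The case is centred near (0.546, 0.10) with yaw of about 1.5–2.5°. I'll move over the blue handle and look with the wrist camera.

Request:
step_arm([
  [100, 0.03, -0.035, 0.02, 0, 0, 0.12],
  [100, 0.06, -0.07, 0.04, 0, 0, 0.24],
  [100, 0.085, -0.105, 0.055, 0, 0, 0.36],
  [100, 0.11, -0.14, 0.055, 0, 0, 0.48],
  [100, 0.135, -0.175, 0.055, 0, 0, 0.49],
  [100, 0.16, -0.21, 0.055, 0, 0, 0.49],
  [100, 0.185, -0.245, 0.055, 0, 0, 0.49],
  [100, 0.21, -0.28, 0.055, 0, 0, 0.49],
  [100, 0.235, -0.315, 0.055, 0, 0, 0.49],
  [100, 0.257, -0.335, 0.055, 0, 0, 0.49],
  [100, 0.257, -0.335, 0.055, 0, 0, 0.49],
  [100, 0.257, -0.335, 0.055, 0, 0, 0.49],
  [100, 0.257, -0.335, 0.055, 0, 0, 0.49],
])

```text
t: 1.18
tcp_pos: [0.5453, 0.2459, 0.272]
tcp_rot: [[-1.0, -0.027, -0.001], [-0.027, 1.0, -0.001], [0.001, -0.001, -1.0]]
ft_force: [-0.5, -0.2, -0.2]
grip_width: 0.0857
gripper_force: 0.0
```

```bash
python3 - <<'E'
from h import *
np.set_printoptions(precision=4,suppress=True)
o=get_obs();print(o['t'],o['tcp_pos'],o['tcp_rot'],o['joint_pos'],o['qvel'])
np.save('T1',wristT()); snap('wrist','w1')
E
```

```text
1.1833 [0.5453 0.2459 0.272 ] [[-0.9996 -0.0273 -0.0012]
 [-0.0273  0.9996 -0.0006]
 [ 0.0012 -0.0006 -1.    ]] [-0.6633  0.2442  0.2023  1.6721 -0.0515  1.2319  1.1483] [-0.0401 -0.0046 -0.0614  0.005  -0.0181  0.0008 -0.0029]
```

View pics/w1.png

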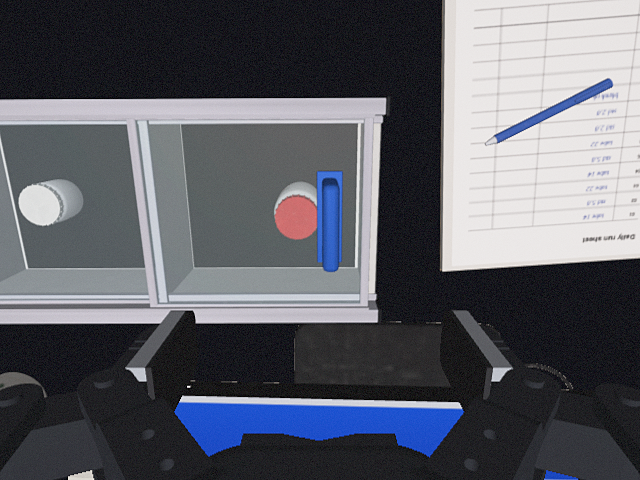

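The wrist view shows the blue bar at columns 324–340, rows 178–270, the red cap at (297,217), and the front rail edge from (0,99) to (386,97).

```bash
python3 - <<'E'
from h import *
np.set_printoptions(precision=4,suppress=True)
T=np.load('T1.npy')
im=cv2.imread('pics/w1.png');h=cv2.cvtColor(im,cv2.COLOR_BGR2HSV)
m=cv2.inRange(h,(105,120,40),(125,255,255))[160:285,305:355]
c,a,b=(lambda r:(r[0],r[1],r[2]))(cv2.minAreaRect(np.argwhere(m)[:,::-1].astype(np.float32)));print(c,a,b)
print('bar ends top',ray('wrist',(328.5,178),.149,T),ray('wrist',(332,268),.149,T),'mid',ray('wrist',(331,224),.149,T))
print('rails',[ray('wrist',p,.112,T)[:2] for p in((2,99),(386,98),(2,322),(378,321))])
r=cv2.inRange(h,(170,90,60),(180,255,255))|cv2.inRange(h,(0,90,60),(6,255,255))
ys,xs=np.nonzero(r[180:250,260:325]);print('cap',xs.min()+260,xs.max()+260,ys.min()+180,ys.max()+180)
print('cap',ray('wrist',((xs.min()+xs.max())/2+260,(ys.min()+ys.max())/2+180),.084,T))
print('pot lid',ray('wrist',(40,205),.048,T))
E
```

```text
(24.5, 61.0) (100.0, 25.0) 90.0
bar ends top [0.5106 0.2523 0.149 ] [0.575 0.257 0.149] mid [0.5425 0.2551 0.149 ]
rails [array([0.4644, 0.0139]), array([0.4562, 0.2932]), array([ 0.6441, -0.0193]), array([0.6347, 0.2993])]
cap 275 316 195 238
cap [0.5522 0.227  0.084 ]
pot lid [ 0.5556 -0.0145  0.048 ]
```

Request:
step_arm([
  [50, 0, 0.007, -0.03, 0, 0, 0],
  [50, 0, 0.007, -0.06, 0, 0, 0],
  [50, 0, 0.007, -0.09, 0, 0, 0],
  [50, 0, 0.007, -0.115, 0, 0, 0],
  [50, 0, 0.007, -0.13, 0, 0, 0],
  [50, 0, 0.007, -0.13, 0, 0, 0],
  [50, 0, 0.007, -0.13, 0, 0, 0],
])

```text
t: 1.82
tcp_pos: [0.5427, 0.2567, 0.1416]
tcp_rot: [[-0.999, -0.035, -0.003], [-0.035, 0.999, -0.0], [0.003, -0.0, -1.0]]
ft_force: [0.7, 0.7, 0.3]
grip_width: 0.0425
gripper_force: 0.0
```

```bash
python3 - <<'E'
from h import *
snap('wrist','w2')
E
```

```text
(no output)
```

View pics/w2.png

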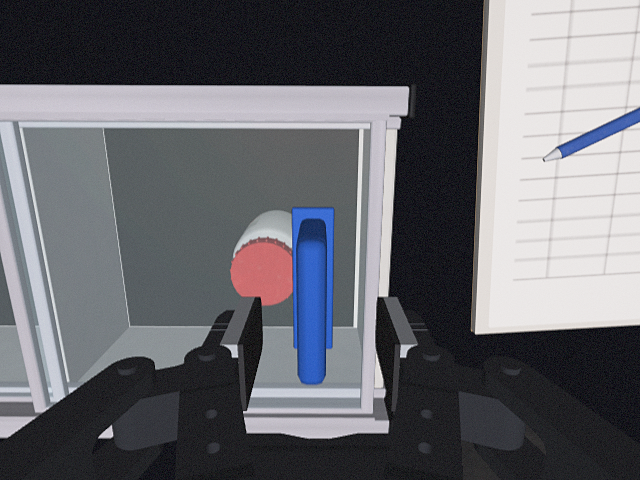

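The bar sits between the pads: bar near column 312, pads near columns 250 and 395. I'll close on it and then slide.

Request:
step_arm([
  [0, 0, -0.001, 0, 0, 0, 0],
  [0, 0, -0.001, 0, 0, 0, 0],
  [0, 0, -0.001, 0, 0, 0, 0],
  [0, 0, -0.001, 0, 0, 0, 0],
  [0, 0, -0.001, 0, 0, 0, 0],
  [0, 0, -0.001, 0, 0, 0, 0],
], newtons=30)

```text
t: 2.37
tcp_pos: [0.545, 0.2538, 0.143]
tcp_rot: [[-1.0, -0.031, 0.0], [-0.031, 1.0, 0.0], [-0.0, 0.0, -1.0]]
ft_force: [-0.2, 1.0, -0.4]
grip_width: 0.0002
gripper_force: 0.0
```

```bash
python3 - <<'E'
from h import *
a=snap('wrist','w3');b=snap('side','s3');
o=np.hstack([cv2.resize(a,(400,300)),cv2.resize(b[200:440,180:420],(400,400))[:300]]) 
o=np.zeros((400,800,3),np.uint8);o[:300,:400]=cv2.resize(a,(400,300));o[:,400:]=cv2.resize(b[200:440,180:420],(400,400))
cv2.imwrite('pics/c3.png',o[:,:,::-1]);print(get_obs())
E
```

```text
{'t': 2.4667, 'joint_pos': array([-0.65654368,  0.36982112,  0.18460437,  1.79380894, -0.07974578,
        0.98510071,  1.16189674]), 'qvel': array([ 0.00061102,  0.0013544 , -0.00166519,  0.00108842,  0.00061352,
        0.00043265,  0.00120022]), 'joint_torque': array([ 1.20152519e-03, -3.98343694e+01,  2.31828444e+00, -2.26792699e+01,
        9.65779298e-03, -2.71556200e-04, -1.03822545e-04]), 'tcp_pos': array([0.54487981, 0.25375714, 0.14276317]), 'tcp_rot': array([[-9.99515693e-01, -3.11187677e-02,  4.25720984e-05],
       [-3.11187649e-02,  9.99515692e-01,  6.46294564e-05],
       [-4.45626694e-05,  6.32733648e-05, -9.99999997e-01]]), 'ft_force': array([-0.37305922,  0.25457521,  0.66557081]), 'moment': array([-0.02337033, -0.01577729, -0.00408294]), 'gripper_force': 0.0, 'grip_width': 0.00010552394202713697}
```

View pics/c3.png

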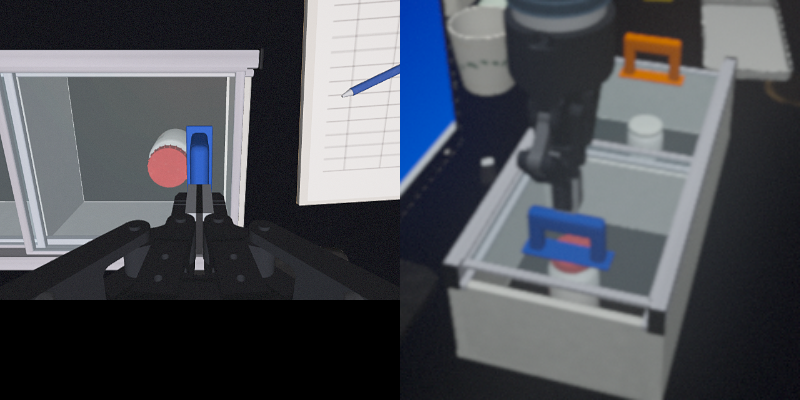

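The pads have closed on nothing: in the side view the fingertip, near full-frame (282,323), is behind or above the blue bar. I'll project the reported pose into the pictures to check.

```bash
python3 - <<'E'
from h import *
np.set_printoptions(precision=4,suppress=True)
o=get_obs()
def proj(n,P):
    p=camera_params(n);T=np.linalg.inv(np.array(p['T']) if n!='wrist' else wristT())
    c=T[:3,:3]@P+T[:3,3]; return (np.array(p['mtx'])@c/c[2])[:2]
for d in(0,.006,.025):
    P=o['tcp_pos']+o['tcp_rot'][:,2]*d
    print(d,P,[proj(n,P) for n in('scene','side','wrist')])
a=grab_frame('scene');b=cv2.imread('pics/s3.png')[:,:,::-1]
out=np.hstack([cv2.resize(a[130:250,150:270],(400,400),interpolation=2),cv2.resize(b[270:390,220:340],(400,400),interpolation=2)])
cv2.imwrite('pics/c4.png',out[:,:,::-1])
E
```

```text
0 [0.5449 0.2538 0.1428] [array([204.9072, 184.4075]), array([280.6715, 330.924 ]), array([317.2695, 299.3564])]
0.006 [0.5449 0.2538 0.1368] [array([205.275 , 186.3115]), array([280.8117, 334.3205]), array([317.3008, 293.6031])]
0.025 [0.5449 0.2538 0.1178] [array([206.4236, 192.2568]), array([281.2463, 344.8568]), array([317.3875, 277.6346])]
```

View pics/c4.png

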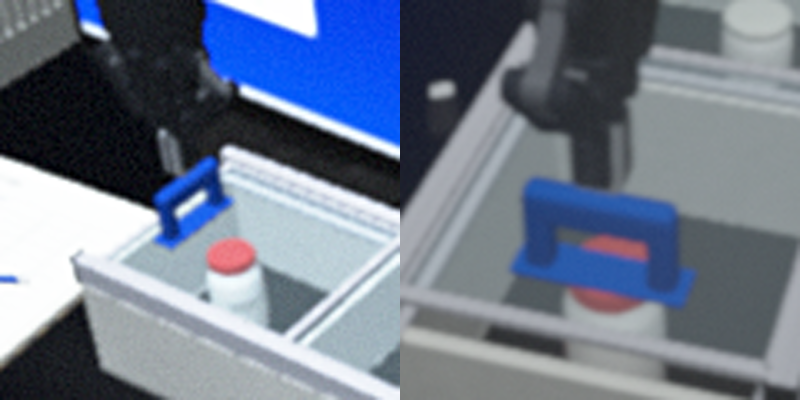

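Both views show the shut fingertips just above the bar at z≈0.151. They are about 33 mm higher than the stated geometry gives, so the pads closed over the bar instead of around it. I'll reopen, descend about 29 mm more, and close again.

Request:
step_arm([
  [50, 0, 0, 0.004, 0, 0, 0],
  [50, 0, 0, 0.004, 0, 0, 0],
  [50, 0, 0, 0.004, 0, 0, 0],
  [50, 0, 0, -0.008, 0, 0, 0],
  [50, 0, 0, -0.018, 0, 0, 0],
  [50, 0, 0, -0.025, 0, 0, 0],
  [50, 0, 0, -0.029, 0, 0, 0],
  [50, 0, 0, -0.029, 0, 0, 0],
  [0, 0, 0, -0.029, 0, 0, 0],
  [0, 0, 0, -0.029, 0, 0, 0],
  [0, 0, 0, -0.029, 0, 0, 0],
  [0, 0, 0, -0.029, 0, 0, 0],
  [0, 0, 0, -0.029, 0, 0, 0],
], newtons=30)

```text
t: 3.6
tcp_pos: [0.5453, 0.2539, 0.1142]
tcp_rot: [[-1.0, -0.031, 0.001], [-0.031, 1.0, 0.0], [-0.001, 0.0, -1.0]]
ft_force: [-0.1, -1.0, -0.1]
grip_width: 0.0115
gripper_force: 33.3
```

The bar is now gripped at 11.5 mm width, so the tip offset is confirmed. Sliding the door open.

Request:
step_arm([
  [0, 0, -0.006, 0, 0, 0, 0],
  [0, 0.0005, -0.016, 0, 0, 0, 0],
  [0, 0.001, -0.03, 0, 0, 0, 0],
  [0, 0.0015, -0.045, 0, 0, 0, 0],
  [0, 0.002, -0.06, 0, 0, 0, 0],
  [0, 0.002, -0.075, 0, 0, 0, 0],
  [0, 0.0025, -0.09, 0, 0, 0, 0],
  [0, 0.003, -0.104, 0, 0, 0, 0],
  [0, 0.0035, -0.113, 0, 0, 0, 0],
  [0, 0.0035, -0.116, 0, 0, 0, 0],
  [0, 0.0035, -0.116, 0, 0, 0, 0],
  [0, 0.0035, -0.116, 0, 0, 0, 0],
])

```text
t: 4.6
tcp_pos: [0.5489, 0.1361, 0.1141]
tcp_rot: [[-1.0, -0.03, 0.001], [-0.03, 1.0, -0.002], [-0.001, -0.002, -1.0]]
ft_force: [1.6, -1.6, 2.8]
grip_width: 0.0114
gripper_force: 33.7
```

Request:
step_arm([
  [50, 0, 0, 0, 0, 0, 0],
  [50, 0, 0, 0, 0, 0, 0],
  [50, 0, 0, 0, 0, 0, 0],
  [50, 0, 0, 0.025, 0, 0, 0],
  [50, 0, 0, 0.055, 0, 0, 0],
  [100, 0, 0, 0.085, 0, 0, 0],
  [100, 0, 0.01, 0.11, 0, 0, -0.12],
  [100, 0, 0.02, 0.13, 0, 0, -0.24],
  [100, 0.001, 0.03, 0.14, 0, 0, -0.36],
  [100, 0.001, 0.04, 0.14, 0, 0, -0.48],
  [100, 0.001, 0.05, 0.14, 0, 0, -0.6],
  [100, 0.002, 0.06, 0.14, 0, 0, -0.72],
  [100, 0.002, 0.07, 0.14, 0, 0, -0.84],
  [100, 0.003, 0.08, 0.14, 0, 0, -0.96],
  [100, 0.003, 0.089, 0.14, 0, 0, -1.08],
  [100, 0.003, 0.089, 0.14, 0, 0, -1.2],
  [100, 0.003, 0.089, 0.14, 0, 0, -1.32],
  [100, 0.003, 0.089, 0.14, 0, 0, -1.44],
  [100, 0.003, 0.089, 0.14, 0, 0, -1.57],
  [100, 0.003, 0.089, 0.14, 0, 0, -1.57],
])

```text
t: 6.27
tcp_pos: [0.5503, 0.2271, 0.2527]
tcp_rot: [[-0.031, 1.0, -0.002], [1.0, 0.031, -0.001], [-0.001, -0.002, -1.0]]
ft_force: [-0.7, 0.5, 0.4]
grip_width: 0.0852
gripper_force: 0.0
```

Request:
step_arm([
  [100, 0, 0, 0, 0, 0, 0],
  [100, 0, 0, 0, 0, 0, 0],
])

```text
t: 6.43
tcp_pos: [0.5508, 0.227, 0.2532]
tcp_rot: [[-0.035, 0.999, -0.001], [0.999, 0.035, -0.0], [-0.0, -0.001, -1.0]]
ft_force: [-0.3, -0.1, 0.4]
grip_width: 0.0856
gripper_force: 0.0
```

```bash
python3 - <<'E'
from h import *
np.set_printoptions(precision=4,suppress=True)
o=get_obs();print(o['t'],o['tcp_pos'],o['tcp_rot'],o['joint_pos'])
T=wristT();np.save('T5',T); im=snap('wrist','w5')
h=cv2.cvtColor(im,cv2.COLOR_RGB2HSV)
r=cv2.inRange(h,(170,90,60),(180,255,255))|cv2.inRange(h,(0,90,60),(6,255,255))
n,l,s,c=cv2.connectedComponentsWithStats(r)
for i in range(1,n):
    if s[i][4]>200:
        x,y,w,hh,a=s[i];print(s[i],ray('wrist',(x+(w-1)/2,y+(hh-1)/2),.084,T))
E
```

```text
6.4333 [0.5508 0.227  0.2532] [[-0.0352  0.9994 -0.0011]
 [ 0.9994  0.0352 -0.0005]
 [-0.0004 -0.0011 -1.    ]] [-0.7818  0.2602  0.3826  1.7082 -0.1035  1.1943 -0.3374]
[ 298  190   48   49 1755] [0.5537 0.2281 0.084 ]
```

View pics/w5.png

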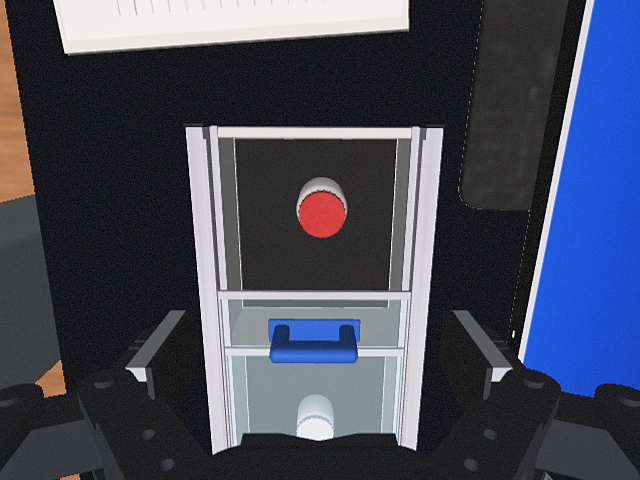

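The door is fully open and the jar is exposed, with the cap at (322,214), i.e. (0.5535, 0.228). Descending to grasp it.

Request:
step_arm([
  [80, 0.001, 0.001, -0.03, 0, 0, 0],
  [80, 0.003, 0.001, -0.06, 0, 0, 0],
  [80, 0.003, 0.001, -0.09, 0, 0, 0],
  [80, 0.003, 0.001, -0.12, 0, 0, 0],
  [80, 0.003, 0.001, -0.145, 0, 0, 0],
  [80, 0.003, 0.001, -0.165, 0, 0, 0],
  [80, 0.003, 0.001, -0.185, 0, 0, 0],
  [80, 0.003, 0.001, -0.2, 0, 0, 0],
  [80, 0.003, 0.001, -0.21, 0, 0, 0],
  [80, 0.003, 0.001, -0.213, 0, 0, 0],
  [80, 0.003, 0.001, -0.213, 0, 0, 0],
])

```text
t: 7.4
tcp_pos: [0.5539, 0.2276, 0.04]
tcp_rot: [[-0.033, 0.999, -0.001], [0.999, 0.033, -0.001], [-0.001, -0.001, -1.0]]
ft_force: [0.9, 0.2, -0.8]
grip_width: 0.0682
gripper_force: 0.0
```

Request:
step_arm([
  [0, 0, 0, 0, 0, 0, 0],
  [0, 0, 0, 0, 0, 0, 0],
  [0, 0, 0, 0, 0, 0, 0],
  [0, 0, 0, 0, 0, 0, 0],
  [0, 0, 0, 0, 0, 0, 0],
], newtons=25)

```text
t: 7.82
tcp_pos: [0.5555, 0.2283, 0.0422]
tcp_rot: [[-0.032, 0.999, 0.002], [0.999, 0.032, 0.001], [0.001, 0.002, -1.0]]
ft_force: [-0.9, 0.3, 5.0]
grip_width: 0.0417
gripper_force: 25.4
```

Width 41.7 mm with 5 N upward suggests the pads are on the jar's shoulder. I'll regrasp 12 mm lower.

Request:
step_arm([
  [75, 0, 0, 0, 0, 0, 0],
  [75, 0, 0, 0, 0, 0, 0],
  [75, 0, 0, 0, 0, 0, 0],
  [75, 0, 0, -0.006, 0, 0, 0],
  [75, 0, 0, -0.012, 0, 0, 0],
  [75, 0, 0, -0.012, 0, 0, 0],
  [75, 0, 0, -0.012, 0, 0, 0],
])

```text
t: 8.4
tcp_pos: [0.5534, 0.2274, 0.0275]
tcp_rot: [[-0.032, 0.999, -0.002], [0.999, 0.032, -0.001], [-0.001, -0.002, -1.0]]
ft_force: [-0.4, -0.1, 0.9]
grip_width: 0.064
gripper_force: 0.0
```

Request:
step_arm([
  [0, 0, 0, 0, 0, 0, 0],
  [0, 0, 0, 0, 0, 0, 0],
  [0, 0, 0, 0, 0, 0, 0],
  [0, 0, 0, 0, 0, 0, 0],
  [0, 0, 0, 0, 0, 0, 0],
], newtons=25)

```text
t: 8.82
tcp_pos: [0.5544, 0.2278, 0.0288]
tcp_rot: [[-0.032, 0.999, 0.0], [0.999, 0.032, 0.0], [0.0, 0.0, -1.0]]
ft_force: [-0.4, 0.3, 0.2]
grip_width: 0.0425
gripper_force: 25.4
```

The body is held cleanly at 42.5 mm. Lifting straight up, then carrying over to the tray.

Request:
step_arm([
  [0, 0, 0, 0.004, 0, 0, 0],
  [0, 0, 0, 0.012, 0, 0, 0],
  [0, 0, 0, 0.025, 0, 0, 0],
  [0, 0, 0, 0.045, 0, 0, 0],
  [0, 0, 0, 0.065, 0, 0, 0],
  [0, 0, 0, 0.09, 0, 0, 0],
  [0, 0, 0, 0.115, 0, 0, 0],
  [0, 0, 0, 0.14, 0, 0, 0],
  [0, 0, 0, 0.165, 0, 0, 0],
  [0, 0, 0, 0.182, 0, 0, 0],
  [0, 0, 0, 0.19, 0, 0, 0],
  [0, 0, 0, 0.19, 0, 0, 0],
])

```text
t: 9.82
tcp_pos: [0.5563, 0.2283, 0.2224]
tcp_rot: [[-0.032, 0.999, 0.006], [0.999, 0.032, 0.003], [0.003, 0.006, -1.0]]
ft_force: [0.1, -0.0, -1.5]
grip_width: 0.0424
gripper_force: 25.6
```

Request:
step_arm([
  [0, -0.001, -0.01, 0, 0, 0, 0],
  [0, -0.003, -0.03, 0, 0, 0, 0],
  [0, -0.006, -0.055, 0, 0, 0, 0],
  [0, -0.01, -0.085, 0, 0, 0, 0],
  [0, -0.013, -0.115, 0, 0, 0, 0],
  [0, -0.017, -0.15, 0, 0, 0, 0],
  [0, -0.021, -0.185, 0, 0, 0, 0],
  [0, -0.025, -0.22, 0, 0, 0, 0],
  [0, -0.029, -0.255, 0, 0, 0, 0],
  [0, -0.033, -0.29, 0, 0, 0, 0],
  [0, -0.037, -0.325, 0, 0, 0, 0],
  [0, -0.041, -0.36, 0, 0, 0, 0],
  [0, -0.045, -0.395, 0, 0, 0, 0],
  [0, -0.049, -0.43, 0, 0, 0, 0],
  [0, -0.053, -0.465, 0, 0, 0, 0],
  [0, -0.057, -0.5, 0, 0, 0, 0],
  [0, -0.06, -0.53, 0, 0, 0, 0],
  [0, -0.0625, -0.55, 0, 0, 0, 0],
  [0, -0.0635, -0.56, 0, 0, 0, 0],
  [0, -0.0635, -0.56, 0, 0, 0, 0],
])

```text
t: 11.48
tcp_pos: [0.4878, -0.3353, 0.2173]
tcp_rot: [[-0.026, 1.0, -0.004], [1.0, 0.026, -0.001], [-0.001, -0.004, -1.0]]
ft_force: [-0.7, 0.0, -0.9]
grip_width: 0.0422
gripper_force: 25.5
```

Request:
step_arm([
  [0, 0, 0, -0.03, 0, 0, 0],
  [0, 0, 0, -0.06, 0, 0, 0],
  [0, 0, 0, -0.09, 0, 0, 0],
  [0, 0, 0, -0.115, 0, 0, 0],
  [0, 0, 0, -0.13, 0, 0, 0],
  [0, 0, 0, -0.14, 0, 0, 0],
  [0, 0, 0, -0.14, 0, 0, 0],
  [0, 0, 0, -0.14, 0, 0, 0],
])

```text
t: 12.15
tcp_pos: [0.4911, -0.3308, 0.0783]
tcp_rot: [[-0.034, 0.999, -0.001], [0.999, 0.034, 0.001], [0.001, -0.001, -1.0]]
ft_force: [0.9, -0.3, -0.5]
grip_width: 0.0419
gripper_force: 25.6
```

```bash
python3 - <<'E'
from h import *
np.set_printoptions(precision=4,suppress=True)
o=get_obs();print(o['t'],o['tcp_pos'],o['joint_pos'],o['grip_width'],o['gripper_force'])
a=snap('scene','s6');b=snap('side','d6')
out=np.zeros((360,800,3),np.uint8)
out[:,:400]=cv2.resize(a[210:390,300:500],(400,360),interpolation=2);out[:,400:]=cv2.resize(b[140:275,300:450],(400,360),interpolation=2)
cv2.imwrite('pics/c6.png',out[:,:,::-1])
def proj(n,P):
    p=camera_params(n);T=np.linalg.inv(np.array(p['T']));c=T[:3,:3]@P+T[:3,3]; return (np.array(p['mtx'])@c/c[2])[:2]
P=o['tcp_pos'].copy();P[2]=.001;print([proj(n,P) for n in('scene','side')])
E
```

```text
12.15 [ 0.4911 -0.3308  0.0783] [ 0.0241  0.5034  0.6215  1.8707 -0.3717  0.8862  0.8601] 0.04194741470423769 25.609801216050982
[array([393.9247, 336.18  ]), array([384.9884, 222.7019])]
```

View pics/c6.png

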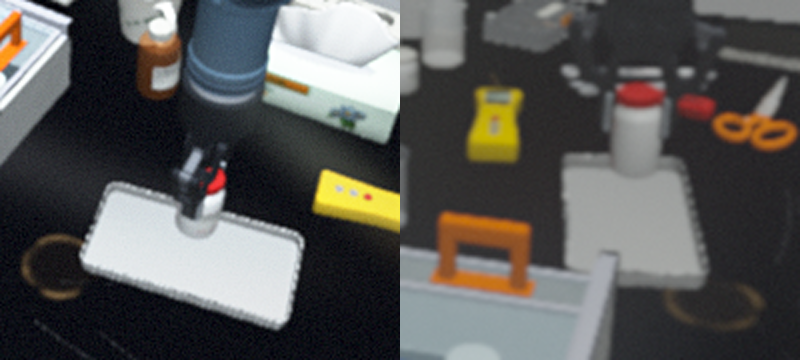

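The jar hangs upright over the tray middle, and its predicted landing pixel (394,336) is at the tray centre. Lowering it gently.

Request:
step_arm([
  [0, 0, 0, -0.012, 0, 0, 0],
  [0, 0, 0, -0.024, 0, 0, 0],
  [0, 0, 0, -0.036, 0, 0, 0],
  [0, 0, 0, -0.044, 0, 0, 0],
  [0, 0, 0, -0.049, 0, 0, 0],
  [0, 0, 0, -0.052, 0, 0, 0],
  [0, 0, 0, -0.052, 0, 0, 0],
  [0, 0, 0, -0.052, 0, 0, 0],
])

```text
t: 12.92
tcp_pos: [0.4908, -0.3324, 0.0266]
tcp_rot: [[-0.032, 0.999, -0.0], [0.999, 0.032, -0.0], [-0.0, -0.0, -1.0]]
ft_force: [0.4, -0.4, -1.1]
grip_width: 0.0422
gripper_force: 25.6
```

Request:
step_arm([
  [0, 0, 0, -0.001, 0, 0, 0],
  [0, 0, 0, -0.002, 0, 0, 0],
  [0, 0, 0, -0.003, 0, 0, 0],
  [0, 0, 0, -0.003, 0, 0, 0],
])

```text
t: 13.25
tcp_pos: [0.4913, -0.3326, 0.0242]
tcp_rot: [[-0.032, 0.999, 0.001], [0.999, 0.032, -0.0], [-0.001, 0.001, -1.0]]
ft_force: [-0.6, 0.1, -0.7]
grip_width: 0.0425
gripper_force: 25.7
```

Request:
step_arm([
  [0, 0, 0, -0.001, 0, 0, 0],
  [0, 0, 0, -0.001, 0, 0, 0],
  [0, 0, 0, -0.001, 0, 0, 0],
])

```text
t: 13.5
tcp_pos: [0.4913, -0.3328, 0.024]
tcp_rot: [[-0.032, 0.999, 0.001], [0.999, 0.032, -0.0], [-0.0, 0.001, -1.0]]
ft_force: [-2.5, -0.4, 5.5]
grip_width: 0.0423
gripper_force: 26.1
```

Request:
step_arm([
  [0, 0, 0, -0.001, 0, 0, 0],
  [0, 0, 0, -0.001, 0, 0, 0],
  [0, 0, 0, -0.001, 0, 0, 0],
])

```text
t: 13.75
tcp_pos: [0.4913, -0.333, 0.024]
tcp_rot: [[-0.031, 1.0, 0.001], [1.0, 0.031, 0.0], [0.0, 0.001, -1.0]]
ft_force: [-4.1, 1.7, 12.3]
grip_width: 0.0423
gripper_force: 26.6
```

Contact: the force rises to 12 N and z stays at 0.024. I'll ease back 1.5 mm, release, wait, and rise.

Request:
step_arm([
  [0, 0, 0, 0.0015, 0, 0, 0],
  [30, 0, 0, 0.0015, 0, 0, 0],
  [65, 0, 0, 0.0015, 0, 0, 0],
  [75, 0, 0, 0.0015, 0, 0, 0],
  [75, 0, 0, 0.0015, 0, 0, 0],
  [75, 0, 0, 0.0015, 0, 0, 0],
  [75, 0, 0, 0.0015, 0, 0, 0],
  [75, 0, 0, 0.0015, 0, 0, 0],
])

```text
t: 14.42
tcp_pos: [0.4907, -0.3321, 0.0229]
tcp_rot: [[-0.032, 0.999, -0.0], [0.999, 0.032, 0.0], [0.0, -0.0, -1.0]]
ft_force: [0.3, 0.2, -0.1]
grip_width: 0.0642
gripper_force: 0.0
```

Request:
step_arm([
  [75, 0, 0, 0.01, 0, 0, 0],
  [75, 0, 0, 0.025, 0, 0, 0],
  [75, 0, 0, 0.045, 0, 0, 0],
  [75, 0, 0, 0.07, 0, 0, 0],
  [75, 0, 0, 0.1, 0, 0, 0],
  [75, 0, 0, 0.13, 0, 0, 0],
  [75, 0, 0, 0.16, 0, 0, 0],
  [75, 0, 0, 0.19, 0, 0, 0],
  [75, 0, 0, 0.21, 0, 0, 0],
  [75, 0, 0, 0.21, 0, 0, 0],
])

```text
t: 15.25
tcp_pos: [0.4937, -0.3353, 0.2407]
tcp_rot: [[-0.031, 0.999, 0.011], [1.0, 0.031, -0.005], [-0.005, 0.011, -1.0]]
ft_force: [0.1, 0.2, 0.5]
grip_width: 0.064
gripper_force: 0.0
```

```bash
python3 - <<'E'
from h import *
np.set_printoptions(precision=4,suppress=True)
o=get_obs();print(o['t'],o['tcp_pos'],o['grip_width'],o['ft_force'])
T=wristT();im=snap('wrist','w7');h=cv2.cvtColor(im,cv2.COLOR_RGB2HSV)
r=cv2.inRange(h,(170,90,60),(180,255,255))|cv2.inRange(h,(0,90,60),(6,255,255))
n,l,s,c=cv2.connectedComponentsWithStats(r)
for i in range(1,n):
    if s[i][4]>200:
        x,y,w,hh,a=s[i];print(s[i],ray('wrist',(x+(w-1)/2,y+(hh-1)/2),.079,T))
E
```

```text
15.25 [ 0.4937 -0.3353  0.2407] 0.06401198636931157 [0.085  0.2252 0.4578]
[ 288  188   49   48 1789] [ 0.491  -0.3314  0.079 ]
[ 261  413   75   28 1273] [ 0.4833 -0.5348  0.079 ]
```

The jar stands upright at (0.491, -0.331). Going back to the door handle.

Request:
step_arm([
  [50, 0.001, 0.01, 0, 0, 0, 0.08],
  [50, 0.004, 0.03, 0, 0, 0, 0.16],
  [50, 0.007, 0.057, 0, 0, 0, 0.25],
  [50, 0.01, 0.085, 0, 0, 0, 0.34],
  [50, 0.014, 0.113, 0, 0, 0, 0.43],
  [50, 0.017, 0.141, 0, 0, 0, 0.52],
  [50, 0.021, 0.169, 0, 0, 0, 0.61],
  [50, 0.024, 0.197, 0, 0, 0, 0.7],
  [50, 0.028, 0.225, 0, 0, 0, 0.79],
  [50, 0.031, 0.253, 0, 0, 0, 0.88],
  [50, 0.035, 0.281, 0, 0, 0, 0.97],
  [50, 0.038, 0.309, 0, 0, 0, 1.06],
  [50, 0.042, 0.337, 0, 0, 0, 1.15],
  [50, 0.045, 0.365, 0, 0, 0, 1.24],
  [50, 0.049, 0.393, 0, 0, 0, 1.33],
  [50, 0.052, 0.42, 0, 0, 0, 1.42],
  [50, 0.055, 0.445, 0, 0, 0, 1.5],
  [50, 0.058, 0.462, 0, 0, 0, 1.57],
  [50, 0.058, 0.468, 0, 0, 0, 1.57],
  [50, 0.058, 0.468, 0, 0, 0, 1.57],
])

```text
t: 16.97
tcp_pos: [0.5478, 0.1377, 0.2324]
tcp_rot: [[-0.999, -0.033, -0.002], [-0.033, 0.999, -0.0], [0.002, -0.0, -1.0]]
ft_force: [0.3, -0.3, 0.5]
grip_width: 0.0427
gripper_force: 0.0
```

Request:
step_arm([
  [50, 0, 0, 0, 0, 0, 0],
  [50, 0, 0, 0, 0, 0, 0],
])

```text
t: 17.13
tcp_pos: [0.5487, 0.1332, 0.2329]
tcp_rot: [[-1.0, -0.027, -0.001], [-0.027, 1.0, -0.001], [0.001, -0.001, -1.0]]
ft_force: [0.1, -0.4, 0.2]
grip_width: 0.0425
gripper_force: 0.0
```

```bash
python3 - <<'E'
from h import *
np.set_printoptions(precision=4,suppress=True)
o=get_obs();print(o['t'],o['tcp_pos'],o['tcp_rot'],o['joint_pos'])
T=wristT();im=snap('wrist','w8');h=cv2.cvtColor(im,cv2.COLOR_RGB2HSV)
r=cv2.inRange(h,(105,120,40),(125,255,255))
n,l,s,c=cv2.connectedComponentsWithStats(r)
for i in range(1,n):
    if s[i][4]>200:
        x,y,w,hh,a=s[i];print(s[i],ray('wrist',(x+(w-1)/2,y+(hh-1)/2),.149,T),ray('wrist',c[i],.14,T))
E
```

```text
17.1333 [0.5487 0.1332 0.2329] [[-0.9996 -0.0271 -0.0007]
 [-0.0271  0.9996 -0.0014]
 [ 0.0007 -0.0014 -1.    ]] [-0.5352  0.2098  0.2549  1.8001 -0.0565  1.14    1.3359]
[ 309  178   29  115 3118] [0.5436 0.1362 0.149 ] [0.544  0.1364 0.14  ]
[270 430 109  11 500] [0.6892 0.1412 0.149 ] [0.6965 0.1356 0.14  ]
[461 440  41  40 905] [0.7073 0.2545 0.149 ] [0.72   0.2551 0.14  ]
```

The handle is at y≈0.136, where I left it. Descending to TCP z 0.114 and gripping.

Request:
step_arm([
  [50, 0, 0.001, -0.025, 0, 0, 0],
  [50, 0, 0.001, -0.05, 0, 0, 0],
  [50, 0, 0.001, -0.075, 0, 0, 0],
  [50, 0, 0.001, -0.095, 0, 0, 0],
  [50, 0, 0.001, -0.11, 0, 0, 0],
  [50, 0, 0.001, -0.118, 0, 0, 0],
  [50, 0, 0.001, -0.118, 0, 0, 0],
  [50, 0, 0.001, -0.118, 0, 0, 0],
  [0, 0, 0.001, -0.118, 0, 0, 0],
  [0, 0, 0.001, -0.118, 0, 0, 0],
  [0, 0, 0.001, -0.118, 0, 0, 0],
  [0, 0, 0.001, -0.118, 0, 0, 0],
  [0, 0, 0.001, -0.118, 0, 0, 0],
], newtons=30)

```text
t: 18.27
tcp_pos: [0.55, 0.137, 0.1167]
tcp_rot: [[-1.0, -0.031, 0.002], [-0.031, 1.0, 0.001], [-0.003, 0.001, -1.0]]
ft_force: [-0.7, -1.4, 5.2]
grip_width: 0.0116
gripper_force: 33.2
```

Request:
step_arm([
  [0, 0, 0.006, 0, 0, 0, 0],
  [0, -0.0005, 0.016, 0, 0, 0, 0],
  [0, -0.001, 0.03, 0, 0, 0, 0],
  [0, -0.0015, 0.045, 0, 0, 0, 0],
  [0, -0.002, 0.06, 0, 0, 0, 0],
  [0, -0.002, 0.075, 0, 0, 0, 0],
  [0, -0.0025, 0.09, 0, 0, 0, 0],
  [0, -0.003, 0.104, 0, 0, 0, 0],
  [0, -0.0035, 0.113, 0, 0, 0, 0],
  [0, -0.0035, 0.119, 0, 0, 0, 0],
  [0, -0.0035, 0.12, 0, 0, 0, 0],
  [0, -0.0035, 0.12, 0, 0, 0, 0],
])

```text
t: 19.27
tcp_pos: [0.5464, 0.2539, 0.1167]
tcp_rot: [[-1.0, -0.03, 0.0], [-0.03, 1.0, -0.004], [-0.0, -0.004, -1.0]]
ft_force: [-2.4, -5.8, 8.2]
grip_width: 0.0114
gripper_force: 33.8
```

The door is against its shut stop: y is 0.254, the same as at the start, and the reaction is rising. I'll release, rise, and check.

Request:
step_arm([
  [0, 0, -0.001, 0, 0, 0, 0],
  [50, 0, -0.001, 0, 0, 0, 0],
  [50, 0, -0.001, 0, 0, 0, 0],
  [50, 0, -0.001, 0, 0, 0, 0],
  [50, 0, -0.001, 0, 0, 0, 0],
  [50, 0, -0.001, 0.02, 0, 0, 0],
  [50, 0, -0.001, 0.05, 0, 0, 0],
  [50, 0, -0.001, 0.08, 0, 0, 0],
  [50, 0, -0.001, 0.11, 0, 0, 0],
  [50, 0, -0.001, 0.14, 0, 0, 0],
  [50, 0, -0.001, 0.155, 0, 0, 0],
  [50, 0, -0.001, 0.155, 0, 0, 0],
  [50, 0, -0.001, 0.155, 0, 0, 0],
  [50, 0, -0.001, 0.155, 0, 0, 0],
])

```text
t: 20.43
tcp_pos: [0.5443, 0.2556, 0.2685]
tcp_rot: [[-0.999, -0.032, -0.003], [-0.032, 0.999, -0.001], [0.003, -0.001, -1.0]]
ft_force: [-0.4, -0.2, -0.4]
grip_width: 0.0425
gripper_force: 0.0
```

```bash
python3 - <<'E'
from h import *
np.set_printoptions(precision=4,suppress=True)
o=get_obs();print(o['t'],o['tcp_pos'],o['ft_force'],abs(o['qvel']).max())
T=wristT();w=snap('wrist','w9');h=cv2.cvtColor(w,cv2.COLOR_RGB2HSV)
r=cv2.inRange(h,(105,120,40),(125,255,255))[:300,:430]
n,l,s,c=cv2.connectedComponentsWithStats(r)
for i in range(1,n):
    if s[i][4]>800: x,y,ww,hh,a=s[i];print(s[i],ray('wrist',(x+(ww-1)/2,y+(hh-1)/2),.149,T))
a=snap('scene','s9')
out=np.zeros((400,800,3),np.uint8);out[:300,:400]=cv2.resize(w,(400,300));out[:,400:]=cv2.resize(a[160:400,160:460],(400,320))[:400].__class__((320,400,3)) if 0 else 0
out[:320,400:]=cv2.resize(a[160:400,160:460],(400,320),interpolation=2)
cv2.imwrite('pics/c9.png',out[:,:,::-1])
E
```

```text
20.4333 [0.5443 0.2556 0.2685] [-0.4456 -0.2384 -0.402 ] 0.018449767941212683
[ 304  173   26  102 2489] [0.5404 0.2545 0.149 ]
```

View pics/c9.png

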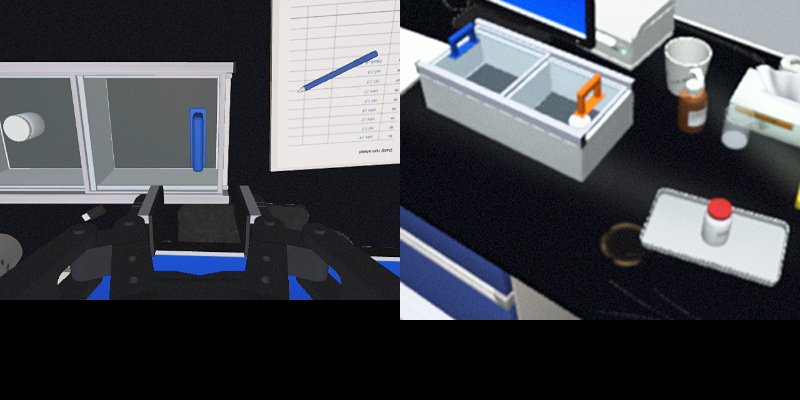

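The left door is back shut with the blue handle at its start, the jar stands upright mid-tray, and the pot, bottle and beaker are in place. I'll check the handle pixels against the first picture, then hand in.

```bash
python3 - <<'E'
from h import *
ok=[]
for k,lo,hi,(x0,y0,x1,y1) in (('blue',(105,120,60),(125,255,255),(190,170,225,205)),('orange',(5,150,90),(18,255,255),(285,208,318,262))):
    c=[np.argwhere(cv2.inRange(cv2.cvtColor(cv2.imread(f'pics/{f}.png'),cv2.COLOR_BGR2HSV)[y0:y1,x0:x1],lo,hi)).mean(0) for f in('scene1','s9')]
    d=np.linalg.norm(c[0]-c[1]);print(k,d);ok.append(d<1.2)
if all(ok): print(workorder.close_job())
E
```

```text
blue 0.05777575614933981
orange 0.03255855811698236
the job is handed in; nothing more can be done
None
```

The jar is standing upright, released, near the middle of the tray; both doors are shut, the pot, bottle and beaker look undisturbed, and the job was handed in at about 20 s with no verdict returned.

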